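# Jack up the jar case and hold it

### The job

The end of the jar case must be raised so a colleague can fit a foot under it. First swing the case's flap shut, so its tab drops behind the front rim and no jar can fall out; then set the lever jack upright with its saddle centred under the case's round, studded lift ear (not the square ear) and let go of the jack. Then pump the jack handle once right down, let it come right up again so the case settles back, and press it right down a second time; finish still holding the handle down, the case carried by the jack alone, the flap still shut and the other things on the counter left where they are.

Things in the scene. Friction and masses are not known exactly. Their poses are not given: they have to be found in the camera images.
- crate: Brown wooden jar case, 260 long x 200 wide x 140 mm high, 3 to 4 kg. Origin on the counter under its middle; own -x points out of its front (wall at x -130). It only tilts, about a fixed rear hinge along y at x +130, z 14. Steel ears on the front, undersides 85 mm up: round studded lift ear at y -50, plain square ear (44 x 50) at y +50. Top: rear half fixed board, front half closed by the flap.
- case (a joint): tilt of the stock case about its rear hinge, rad: 0 resting level, grows as the front is lifted (the lift ear is 305 mm from the hinge)
- lift_pad (a point): centre of the underside of the round lift ear (disc of 48 mm diameter, 8 mm thick, a 20 mm stud on top), 45 mm out from the case's front wall, 85 mm above the counter while the case rests
- flap (a joint): angle of the wooden flap on the case's top, rad: 0 fully shut, 1.57 standing upright, up to 2.0 leaning back over the fixed rear board. A stiff hinge: it stays where left; about 2 to 4 N at its edge moves it. Fully shut, its 18 mm deep tab is behind the front rim
- flap_hinge (a point): middle of the flap's hinge line, on the flap's upper face, 140 mm above the counter; the line runs along the case's y. The flap is 188 mm wide (along y), 4 mm thick, and reaches 150 mm from the hinge, towards the case's -x when shut
- flap_edge (a point): middle of the flap's free edge, on the face that is upper when shut (the rear face when upright); the tab points from here down into the case when shut
- jack: Loose grey lever jack, 0.88 kg. Origin under the middle of its base plate (200 x 80 x 8 mm); own x along its length, saddle towards +x, handle towards -x. Grip its upright grey block, 36 mm wide (along y), 60 mm long, centred at x +10 mm, 8 to 75 mm high. The saddle is at x +65 mm.
- saddle_top (a point): centre of the flat top of the jack's saddle, a steel disc of 44 mm diameter; 72 mm above the jack's underside with the handle up; it rises 35 mm when the handle is pressed right down (70 mm per rad)
- jack_pivot (a point): pivot of the jack's handle, 55 mm above its underside at x -35; hinge axis along the jack's y
- jack_handle (a joint): jack handle, rad: 0 fully up (bar rising at 0.55 rad above level, towards the jack's -x), 0.5 fully down (stop; bar at 0.05 rad above level). A spring and the load push it back up when let go: about 2 N at the pad unloaded, 7 to 10 N under the case
- handle_pad (a point): middle of the top face of the rubber press pad (50 long x 36 mm wide x 12 mm thick) at the handle's free end, 160 mm from the pivot; with the handle up it is about 145 mm above the counter
- tape_roll: bystander: clear tape roll lying flat, 90 mm diameter, 22 mm high, origin under its centre
- jar: bystander: jar with yellow lid, 66 mm diameter, 100 mm high, origin under its centre
- spray: bystander: white bottle, 60 mm diameter, 170 mm high, origin under its centre
- stapler: bystander: stapler, 130 x 34 x 44 mm, origin under its centre
- ribbon_spool: bystander: ribbon spool on end, 64 mm diameter, 50 mm high, origin under its centre
- mug: bystander: white mug, 80 mm diameter, 90 mm high, origin under its centre
- confetti_pack: bystander: flat cardboard pack 70 x 100 x 30 mm, origin under its centre

How it is judged:
On the way, in this order (a step that is already met when the one before it is completed fails the run):
1. the flap is shut, its tab behind the rim (value of joint flap below 0.05 rad), for 0.2 s.
2. the jack stands on the counter with its saddle under the lift ear, handle up, let go of (horizontal distance between saddle_top and lift_pad below 0.012 m and angle between jack's own z axis and vertical below 0.06 rad and height (world z) of jack below 0.004 m and value of joint jack_handle below 0.1 rad and contact force between the fingers and jack below 0.3 N), for 0.2 s.
3. the handle has been pumped down once and the case was lifted (value of joint jack_handle above 0.38 rad and value of joint case above 0.03 rad), for 0.1 s.
4. the handle has come up again and the case has settled back (value of joint jack_handle below 0.1 rad and value of joint case below 0.008 rad), for 0.1 s.
At the end, for the whole second after the job is handed in: Fingers hold the handle down (over 0.38 rad, 1.5 N); the case is tilted over 0.03 rad, at rest, carried by the jack (over 4 N), untouched by the arm; saddle within 16 mm of the lift ear centre, jack upright within 0.08 rad, flap shut (under 0.05 rad) (all of step 3 and value of joint flap below 0.05 rad and horizontal distance between saddle_top and lift_pad below 0.016 m and angle between jack's own z axis and vertical below 0.08 rad and contact force between the fingers and jack above 1.5 N and contact force between jack and crate above 4 N and contact force between each of the arm, the fingers and crate below 0.3 N and velocity of joint case between -0.05 and 0.05 rad/s); the arm keeps its last pose, push and grip.
It fails at once if the case was lifted before the flap was shut, or the flap reopened while it was lifted (value of joint case above 0.015 rad and value of joint flap above 0.08 rad).
It fails at once if the jack was tipped over (angle between jack's own z axis and vertical above 0.6 rad).
It fails at once if a bystander was pushed away or knocked over (distance of any of tape_roll, jar, spray, stapler, ribbon_spool, mug, confetti_pack from where it was at the start of the episode above 0.04 m or angle between any of jar, spray, mug, ribbon_spool's own z axis and vertical above 0.7 rad).
It also fails if it takes over 72 s, if anything falls off the work surface, if the arm or the gripper's body presses on something with over 40 N, if the wrist force passes 120 N, or if a joint passes its speed limit or range.

### The arm

A 7-joint arm with a two-finger parallel gripper is mounted at the origin on the work surface. World frame = base frame: x ahead of the robot, y to its left, z up, the work surface at z = 0. Lengths are in m, angles in rad, forces in N, time in s.
With the tool pointing down it reaches from about 0.35 to 0.9 m from the base axis. Payload 7.2 kg.
Tool frame: the origin (TCP) lies midway between the tips of the shut fingers; the grasp point (between the pads) lies bot.grasp_offset behind it (bot.grasp_offset is the distance from the TCP to the grasp point, in m); z points along the fingers, y is the line along which they close (so a half turn about z gives the same grasp; the last joint's range is limited). The gripper opens to 88 mm and grips with 3 to 60 N. Pads are 20 mm wide; open, the fingers measure 115 mm over their backs; the gripper's body (75 mm by 178 mm) begins 61 mm behind the grasp point.
Start: joints at [-1.386, 0.411, -0.013, 1.596, 0.006, 1.134, -0.082], TCP at [0.156, 0.605, 0.223] pointing down, gripper open.
Joint ranges: [-2.95, 2.95], [-0.29, 1.99], [-1.47, 1.44], [0.14, 2.54], [-1.03, 4.17], [0.13, 1.85], [-2.86, 2.86]. Speed limits (rad/s): [2.39, 2.39, 3.01, 3.01, 3.14, 3.14, 3.14].

### API

Orientations are given as a unit quaternion [x, y, z, w].
In Python, from bench import sensors, snapshot, bot gives the robot as it stands. The module is installed in compiled form; this text tells all that it offers.
- The arm moves only by the tool servo_tool, never from a script. Its arguments are lists of equal length, an entry for each row: "fingers": the opening, from 0 (shut) to 1 (fully open); "delta_pos": the shift along the world's x, y, z in units of 30 mm (1.0 is 30 mm), a list of three; "turn": the turn about the world's z in units of 6 degrees (1.0 is 6 degrees). A call has 1 to 5 rows; each row shifts and turns the commanded pose from where the row before left it; what a row does not reach is not made up. A row lasts 1/12 s, in which the tool goes at most 41.7 mm and 7.16 degrees, less where a joint would pass 70% of its speed; a pose out of reach is approached as far as the arm can. A call is refused whole if a number of a shift passes 1 or a number of a turn 1, either way. A call with a gripper value outside its range is refused whole. The fingers move at their own pace and stop on an object; "squeeze" is the grip in N (left out, the last holds). Time passes only in rows, so rows that do not move let the fingers close. It gives the time, the measured TCP pose, the force, the opening and the grip force at its end, in the units of the state.
- sensors.state(): the state, without advancing time (a new reading comes with each control period).
- snapshot(name): name is "side" or "top" or "wrist"; returns a dict with "color" (480x640x3 uint8, red, green, blue), "camera_matrix" (3x3 intrinsics, pixels), "distortion" ([k1, k2, p1, p2, k3] as OpenCV has them; the pictures are not rectified), "rvec" (rotation vector, rad) and "tvec" (3), from world to camera coordinates, as OpenCV has them; the wrist camera has in their place "mount" (4x4, takes a point from camera to tool coordinates, whose origin is the TCP and whose axes are the flange's). Camera axes: x right, y down, z forward; pixel columns grow to the right and rows downward; lengths in m; the calibration is good to about 2 mm. A picture is of the moment at which its call begins: read the wrist's pose just before it. There is no depth.
- bot.hand_in(): hands the job in; it is judged then, once.
The state is a dict: "t": time; "joint_pos": joint angles; "qd": joint speeds; "effort": joint torques, N m; "tcp_pos": TCP position; "ee_rot": TCP orientation; "force": force on the tool from outside, world axes, zero at the start; "torque": the same for the moment, N m; "gripper_width": opening from 0.0 (shut) to 1.0 (fully open); "finger_force": force on a finger pad.
Only numpy, scipy, OpenCV 4.12 (cv2) and the standard library are available. Lean on these libraries where they do the work, as an engineer would, in place of code of your own. Each camera call takes 0.05 s, during which the arm holds its last target. There are 200 camera calls.

## Working session

There is one attempt and no reset: what is moved stays moved. The work goes in short steps, Python scripts to look and compute and a tool call to move; the robot and the scene stay as the last step left them, time stands still between calls to the robot, and variables do not carry over. Pictures are saved under pics/ and viewed, at most 10 in all, crops included, and the job is handed in when it is done.

Besides the shell and the picture viewer there is one more tool, called after ">>>" as a command line: name --pt "numbers of a row" for each row, then --argument value for the rest. servo_tool: Moves the arm, as the interface text tells. Its arguments: {"type":"object","properties":{"fingers":{"type":"array","items":{"type":"number"}},"delta_pos":{"type":"array","items":{"type":"array","items":{"type":"number"}}},"turn":{"type":"array","items":{"type":"number"}},"squeeze":{"type":"number"}},"required":["fingers","delta_pos","turn"]}

```bash
mkdir -p pics; cat > h.py <<'E'
import numpy as np, cv2, json
from bench import sensors, snapshot, bot
def shot(n,f):
    s=sensors.state(); d=snapshot(n); cv2.imwrite('pics/'+f+'.png',d['color'][:,:,::-1])
    c={k:np.array(v).tolist() for k,v in d.items() if k!='color'}
    c['tcp']=list(s['tcp_pos']);c['rot']=list(s['ee_rot'])
    json.dump(c,open('pics/'+f+'.json','w')); return d
def load(f): return {k:np.array(v) for k,v in json.load(open('pics/'+f+'.json')).items()}
def ext(c):
    if 'rvec' in c: return c['rvec'].ravel(),c['tvec'].ravel()
    from scipy.spatial.transform import Rotation as R
    T=np.eye(4);T[:3,:3]=R.from_quat(c['rot']).as_matrix();T[:3,3]=c['tcp']
    M=np.linalg.inv(T@c['mount']); return cv2.Rodrigues(M[:3,:3])[0].ravel(),M[:3,3]
def pix(f,p,z):
    c=load(f); r,t=ext(c); R=cv2.Rodrigues(r)[0]
    u=cv2.undistortPoints(np.array(p,float).reshape(-1,1,2),c['camera_matrix'],c['distortion']).reshape(-1,2)
    o=-R.T@t; d=np.c_[u,np.ones(len(u))]@R
    z=np.broadcast_to(z,len(u)); return o+d*((z-o[2])/d[:,2])[:,None]
def proj(f,P):
    c=load(f); r,t=ext(c)
    return cv2.projectPoints(np.array(P,float).reshape(-1,1,3),r,t,c['camera_matrix'],c['distortion'])[0].reshape(-1,2)
E
python3 - <<'E'
from h import *
np.set_printoptions(precision=3,suppress=True)
s=sensors.state();print(s,bot.grasp_offset)
for n in('side','top'):
    d=shot(n,n+'0'); r,t=ext(load(n+'0'));print(n,-cv2.Rodrigues(r)[0].T@t)
E
```

```text
{'t': 0.0, 'joint_pos': array([-1.386,  0.412, -0.013,  1.597,  0.006,  1.134, -0.082]), 'qd': array([-0.001,  0.001,  0.001, -0.   , -0.   ,  0.001, -0.002]), 'effort': array([  0.001, -58.797,   0.643, -29.106,  -0.054,   0.019,   0.   ]), 'tcp_pos': array([0.156, 0.605, 0.222]), 'ee_rot': array([ 0.126,  0.992, -0.001, -0.   ]), 'force': array([-0.31 ,  0.176,  0.16 ]), 'torque': array([-0.032, -0.039,  0.031]), 'finger_force': 0.0, 'gripper_width': 0.9999761317947667} 0.0187
side [ 0.461 -0.761  1.031]
top [0.281 0.049 1.544]
```

View pics/top0.png

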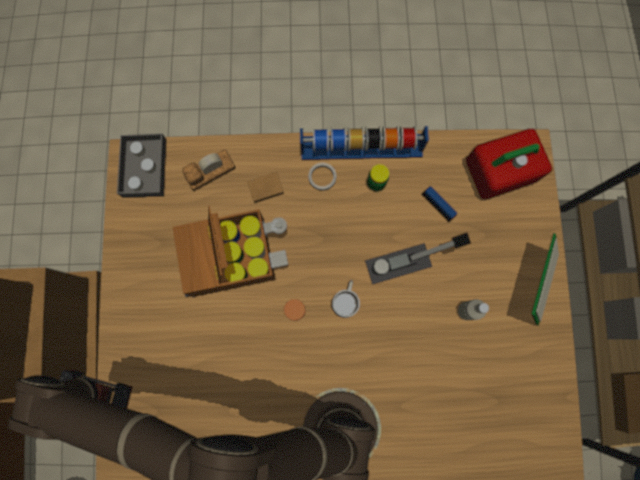

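View pics/side0.png

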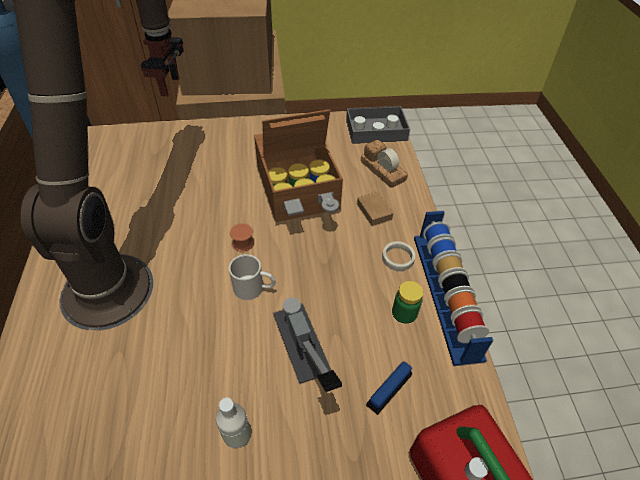

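The top view shows the case at about (232,250) with its front to the right. The round ear is at (279,227), the square ear at (279,260), and the flap stands upright at about (215,245). The jack is at about (400,263) with its saddle at (381,266) and its pad at (461,240). I'll enlarge this area to measure it.

```bash
python3 - <<'E'
from h import *
im=cv2.imread('pics/top0.png')[195:335,165:365]; cv2.imwrite('pics/c1.png',cv2.resize(im,None,fx=4,fy=4,interpolation=cv2.INTER_CUBIC))
a=cv2.imread('pics/top0.png')[225:290,355:480]; b=cv2.imread('pics/side0.png')[285:400,260:350]
a=cv2.resize(a,None,fx=4,fy=4,interpolation=cv2.INTER_CUBIC);b=cv2.resize(b,None,fx=3,fy=3,interpolation=cv2.INTER_CUBIC)
o=np.zeros((345,780,3),np.uint8);o[:260,:500]=a;o[:345,505:775]=b;cv2.imwrite('pics/c2.png',o)
E
```

```text
(no output)
```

View pics/c1.png

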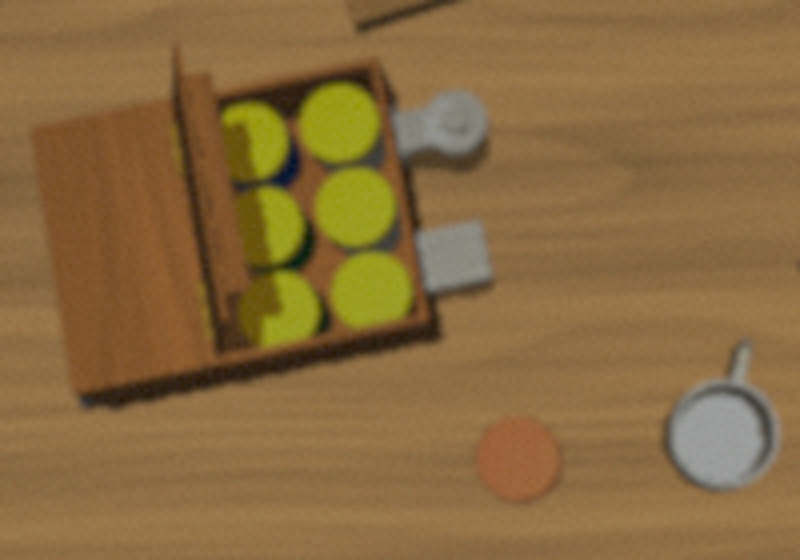

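View pics/c2.png

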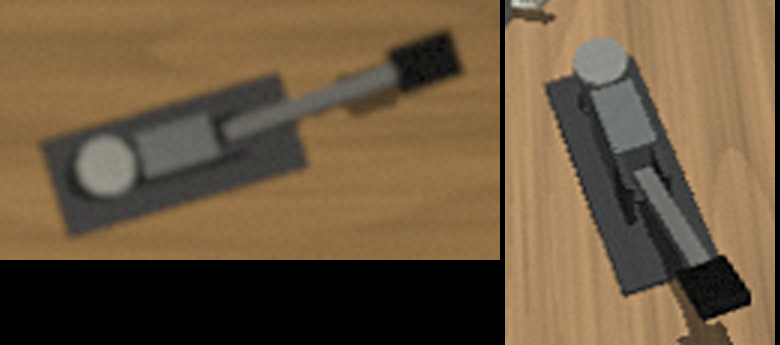

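```bash
cat > fit.py <<'E'
from h import *
from scipy.optimize import least_squares
np.set_printoptions(precision=4,suppress=True)
def fit(obs,x0):
    # obs: (view,[u,v],local xyz); pose x,y,yaw on counter
    def w(p,l): c,s=np.cos(p[2]),np.sin(p[2]); return [p[0]+c*l[0]-s*l[1],p[1]+s*l[0]+c*l[1],l[2]]
    f=lambda p: np.concatenate([proj(v,[w(p,l)])[0]-u for v,u,l in obs])
    r=least_squares(f,x0,loss='soft_l1'); print(r.x,'res',r.fun.round(1)); return r.x,lambda l:np.array(w(r.x,l))
c1=lambda X,Y:np.array([(X+.5)/4-.5+165,(Y+.5)/4-.5+195])
c2=lambda X,Y:np.array([(X+.5)/4-.5+355,(Y+.5)/4-.5+225])
c3=lambda X,Y:np.array([(X-505+.5)/3-.5+260,(Y+.5)/3-.5+285])
E
cat > m1.py <<'E'
from fit import *
T='top0'
# case: own -x is image right (world -y), so own +x ~ world +y
pc,W=fit([(T,c1(32,128),(.13,-.1,.14)),(T,c1(80,395),(.13,.1,.14)),(T,c1(437,322),(-.13,.1,.14)),(T,c1(378,60),(-.13,-.1,.14)),
 (T,c1(459,124),(-.175,-.05,.093))],[.5,.3,1.6])
pj,J=fit([(T,c2(40,143),(.1,.04,.008)) if 0 else (T,c2(40,143),(.1,-.04,.008)),(T,c2(278,73),(-.1,-.04,.008)),(T,c2(307,165),(-.1,.04,.008)),(T,c2(70,235),(.1,.04,.008)),
 (T,c2(106,165),(.065,0,.072)),('side0',c3(545,82),(.1,.04,.008)),('side0',c3(622,296),(-.1,.04,.008)),('side0',c3(600,60),(.065,0,.072))],[.45,-.1,1.6])
print('ear',W((-.175,-.05,.085)),'sq',W((-.175,.05,.085)),'hinge flap guess',W((.02,0,.14)))
print('flap edges px',pix(T,[c1(176,45),c1(217,352)],[.29,.14]))
print('block',J((.01,0,.07)),'saddle',J((.065,0,.072)),'pad',J((-.035-.16*np.cos(.55),0,.145)))
h=.072
for n,p in(('spool',c1(518,458)),('mug',c1(722,437))):print(n,pix(T,[p],[.05 if n=='spool' else .09]))
print('others tape jar pack',pix(T,[(322,177),(379,178),(265,187),(440,203),(477,310)],[.01,.1,.03,.04,.17]))
E
python3 m1.py
```

```text
[0.53   0.33   1.7546] res [ 0.4  0.5 -0.6  0.6 -0.9 -0.   0.7 -0.9  0.2 -0.3]
[ 0.4984 -0.1991  1.8247] res [ 0.2 -0.6  0.8 -0.5  1.4  0.4  0.2  0.8  0.5  0.1 -0.5 -0.6  0.3 -1.3
  0.1 -0.8]
ear [0.6111 0.1671 0.085 ] sq [0.5128 0.1488 0.085 ] hinge flap guess [0.5263 0.3497 0.14  ]
flap edges px [[0.6243 0.3374 0.29  ]
 [0.4379 0.3393 0.14  ]]
block [ 0.4959 -0.1894  0.07  ] saddle [ 0.4821 -0.1362  0.072 ] pad [ 0.5415 -0.365   0.145 ]
spool [[0.3619 0.1304 0.05  ]]
mug [[ 0.3708 -0.0213  0.09  ]]
others tape jar pack [[ 0.7866  0.0346  0.01  ]
 [ 0.7492 -0.1385  0.1   ]
 [ 0.7521  0.2173  0.03  ]
 [ 0.6815 -0.3358  0.04  ]
 [ 0.3366 -0.3854  0.17  ]]
```

The fits agree to about 1 px. The round ear is at (0.611, 0.167), and the flap leans forward slightly at about 1.4 rad. I'll move behind the flap with the fingers shut.

>>> servo_tool --fingers '[0, 0, 0, 0, 0]' --pt "1 -0.54 0.2" --pt "1 -0.54 0.2" --pt "1 -0.54 0.2" --pt "1 -0.54 0.2" --pt "1 -0.54 0.2" --turn '[0, 0, 0, 0, 0]'

```text
t: 0.52
tcp_pos: [0.3075, 0.523, 0.2525]
ee_rot: [0.126, 0.992, -0.0, -0.0]
force: [0.8, -0.5, -0.3]
gripper_width: 0.659
finger_force: 0.0
```

>>> servo_tool --fingers '[0, 0, 0, 0, 0]' --pt "1 -0.54 0" --pt "1 -0.54 0" --pt "1 -0.54 0" --pt "1 -0.54 0" --pt "1 -0.54 0" --turn '[0, 0, 0, 0, 0]'

```text
t: 0.93
tcp_pos: [0.4575, 0.442, 0.2523]
ee_rot: [0.126, 0.992, -0.0, -0.0]
force: [0.2, 1.1, -1.0]
gripper_width: 0.281
finger_force: 0.0
```

>>> servo_tool --fingers '[0, 0, 0, 0]' --pt "1 -0.54 0" --pt "1 -0.54 0" --pt "0 0 0" --pt "0 0 0" --turn '[0, 0, 0, 0]'

```text
t: 1.27
tcp_pos: [0.5182, 0.4085, 0.2519]
ee_rot: [0.128, 0.992, -0.001, -0.0]
force: [-0.9, 0.3, -0.5]
gripper_width: 0.013
finger_force: 0.0
```

>>> servo_tool --fingers '[0, 0, 0, 0, 0]' --pt "0.16 -0.85 0" --pt "0.16 -0.85 0" --pt "0.16 -0.85 0" --pt "0.15 -0.82 -0.5" --pt "0.11 -0.57 -0.33" --turn '[0, 0, 0, 0, 0]'

```text
t: 1.68
tcp_pos: [0.5378, 0.292, 0.2276]
ee_rot: [0.126, 0.992, 0.0, 0.0]
force: [0.0, 1.1, -1.0]
gripper_width: 0.005
finger_force: 0.5
```

>>> servo_tool --fingers '[0, 0, 0, 0, 0]' --pt "0.11 -0.57 -0.33" --pt "0.06 -0.33 -0.5" --pt "0.06 -0.33 -0.5" --pt "0.05 -0.25 -0.5" --pt "0.05 -0.25 -0.5" --turn '[0, 0, 0, 0, 0]'

```text
t: 2.1
tcp_pos: [0.5472, 0.242, 0.1573]
ee_rot: [0.125, 0.992, 0.001, -0.0]
force: [-0.7, 0.8, 0.7]
gripper_width: 0.005
finger_force: 0.3
```

>>> servo_tool --fingers '[0, 0, 0]' --pt "0 0 -0.3" --pt "0 0 -0.2" --pt "0 0 0" --turn '[0, 0, 0]'

```text
t: 2.35
tcp_pos: [0.5475, 0.2417, 0.1429]
ee_rot: [0.125, 0.992, -0.0, -0.001]
force: [-0.1, -0.0, 0.5]
gripper_width: 0.01
finger_force: 0.0
```

>>> servo_tool --fingers '[0, 0, 0, 0]' --pt "0 0 -0.1" --pt "0 0 -0.1" --pt "0 0 0" --pt "0 0 0" --turn '[0, 0, 0, 0]'

```text
t: 2.68
tcp_pos: [0.5482, 0.2421, 0.1418]
ee_rot: [0.125, 0.992, 0.001, 0.001]
force: [-13.4, -6.8, 37.5]
gripper_width: 0.006
finger_force: 18.5
```

```bash
python3 - <<'E'
from h import *
shot('side','side1'); im=cv2.imread('pics/side1.png')[60:260,220:420]
cv2.imwrite('pics/c3.png',cv2.resize(im,None,fx=3,fy=3,interpolation=cv2.INTER_CUBIC))
E
```

```text
(no output)
```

View pics/c3.png

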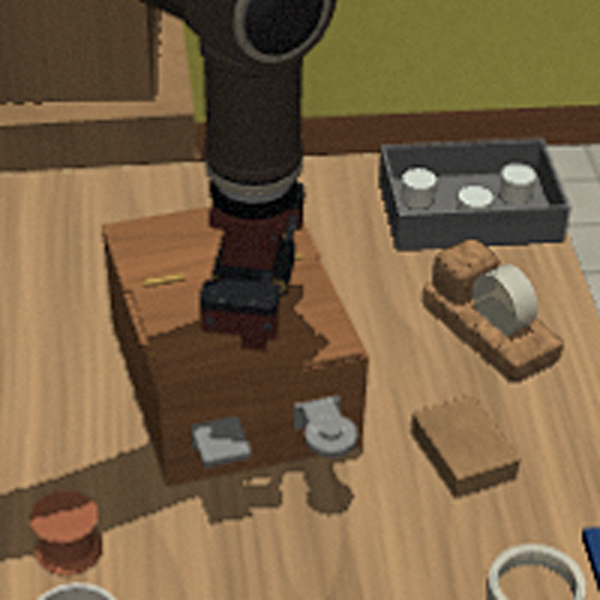

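The flap is flush and shut: the picture shows it closed over the front half, and pressing gives a stiff 37 N reaction. Next I'll lift and swing over to the jack block while turning the gripper.

>>> servo_tool --fingers '[0, 0, 0, 0.8, 0.8]' --pt "0 0 1" --pt "0 0 1" --pt "0 0 1" --pt "-0.12 -0.96 0" --pt "-0.12 -0.96 0" --turn '[0, 0, 0, -0.85, -0.85]'

```text
t: 3.15
tcp_pos: [0.5417, 0.186, 0.2291]
ee_rot: [0.213, 0.977, 0.002, 0.002]
force: [-0.4, 0.0, -1.4]
gripper_width: 0.118
finger_force: 0.0
```

>>> servo_tool --fingers '[0.8, 0.8, 0.8, 0.8, 0.8]' --pt "-0.12 -0.96 0" --pt "-0.12 -0.96 0" --pt "-0.12 -0.96 0" --pt "-0.12 -0.96 0" --pt "-0.12 -0.96 0" --turn '[-0.85, -0.85, -0.85, -0.85, -0.85]'

```text
t: 3.57
tcp_pos: [0.523, 0.0392, 0.2273]
ee_rot: [0.425, 0.905, 0.001, 0.0]
force: [0.3, 0.7, -0.2]
gripper_width: 0.497
finger_force: 0.0
```

>>> servo_tool --fingers '[0.8, 0.8, 0.8, 0.8, 0.8]' --pt "-0.12 -0.96 0" --pt "-0.12 -0.96 0" --pt "-0.12 -0.96 0" --pt "-0.12 -0.96 0" --pt "-0.12 -0.96 0" --turn '[-0.85, -0.85, -0.85, -0.85, -0.85]'

```text
t: 3.98
tcp_pos: [0.5054, -0.1049, 0.2273]
ee_rot: [0.614, 0.789, 0.001, 0.0]
force: [0.1, -1.2, -0.4]
gripper_width: 0.8
finger_force: 0.0
```

>>> servo_tool --fingers '[0.8, 0.8, 0.8, 0.8]' --pt "-0.12 -0.96 0" --pt "-0.12 -0.96 0" --pt "0 0 0" --pt "0 0 0" --turn '[0, 0, 0, 0]'

```text
t: 4.32
tcp_pos: [0.4982, -0.1631, 0.2272]
ee_rot: [0.614, 0.789, 0.0, 0.0]
force: [-0.4, 0.6, -0.3]
gripper_width: 0.799
finger_force: 0.0
```

```bash
python3 - <<'E'
from h import *
np.set_printoptions(precision=4,suppress=True)
d=shot('wrist','w0');s=sensors.state();print(s['joint_pos'],s['tcp_pos'],s['ee_rot'],load('w0')['mount'])
E
```

```text
[-0.2234  0.2482  0.5393  1.8626 -0.1452  1.0691  0.6227] [ 0.4984 -0.1616  0.227 ] [ 0.6134  0.7898  0.0004 -0.    ] [[ 0.0002 -0.9614 -0.275   0.0754]
 [ 1.      0.0003 -0.0002  0.0001]
 [ 0.0003 -0.275   0.9614 -0.1615]
 [ 0.      0.      0.      1.    ]]
```

View pics/w0.png

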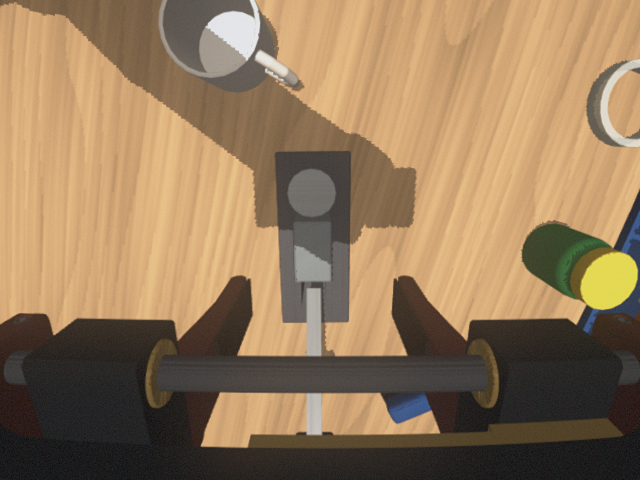

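The wrist view shows the saddle at (311,192), the plate corners at (276,152), (350,152), (283,322) and (348,322), and the block between the fingers.

```bash
cat > m2.py <<'E'
from fit import *
W='w0'
pj,J=fit([(W,(276,152),(.1,.04,.008)),(W,(350,152),(.1,-.04,.008)),(W,(283,322),(-.1,.04,.008)),(W,(348,322),(-.1,-.04,.008)),(W,(311,192.5),(.065,0,.072)),
(W,(296,222),(.04,.018,.075)),(W,(331,222),(.04,-.018,.075))],[.5,-.2,1.82])
print('block',J((.01,0,.06)),'saddle',J((.065,0,.072)))
# refine ear using side1 (disc centre, z=.093)
k=lambda X,Y:np.array([(X+.5)/3-.5+220,(Y+.5)/3-.5+60])
print('ear side',pix('side1',[k(330,432)],[.093]), 'ear top',pix('top0',[c1(459,124)],[.093]))
E
python3 m2.py
```

```text
[ 0.499  -0.2001  1.8278] res [-1.5 -0.3  1.  -1.1 -1.   1.4  0.7  0.9  0.6  1.1 -3.9 -0.2  0.8 -0.6]
block [ 0.4964 -0.1904  0.06  ] saddle [ 0.4825 -0.1372  0.072 ]
ear side [[0.6112 0.1685 0.093 ]] ear top [[0.6103 0.1677 0.093 ]]
```

>>> servo_tool --fingers '[0.8, 0.8, 0.8, 0.8, 0.8]' --pt "-0.06 -0.93 0" --pt "0 0 -1" --pt "0 0 -1" --pt "0 0 -1" --pt "0 0 -1" --turn '[0, 0, 0, 0, 0]'

```text
t: 4.78
tcp_pos: [0.4972, -0.188, 0.1057]
ee_rot: [0.612, 0.791, 0.001, 0.0]
force: [0.3, -0.3, -0.3]
gripper_width: 0.798
finger_force: 0.0
```

>>> servo_tool --fingers '[0.8, 0.8, 0.8, 0.8]' --pt "0 0 -1" --pt "0 0 -1" --pt "0 0 -0.13" --pt "0 0 0" --turn '[0, 0, 0, 0]'

```text
t: 5.12
tcp_pos: [0.4956, -0.1884, 0.0416]
ee_rot: [0.613, 0.79, -0.001, -0.002]
force: [-0.4, 0.2, 0.7]
gripper_width: 0.798
finger_force: 0.0
```

>>> servo_tool --fingers '[0, 0, 0, 0, 0]' --pt "0 0 0" --pt "0 0 0" --pt "0 0 0" --pt "0 0 0" --pt "0 0 0" --turn '[0, 0, 0, 0, 0]' --squeeze 45

```text
t: 5.53
tcp_pos: [0.4969, -0.1905, 0.044]
ee_rot: [0.613, 0.79, 0.001, 0.001]
force: [0.5, -0.1, -0.8]
gripper_width: 0.459
finger_force: 0.0
```

>>> servo_tool --fingers '[0, 0, 0, 0, 0]' --pt "0 0 0" --pt "0 0 0.1" --pt "0 0 0.1" --pt "0 0 0" --pt "0 0 0" --turn '[0, 0, 0, 0, 0]'

```text
t: 5.95
tcp_pos: [0.4958, -0.1903, 0.0486]
ee_rot: [0.613, 0.79, -0.0, -0.0]
force: [-0.2, 0.6, -10.1]
gripper_width: 0.403
finger_force: 45.0
```

The jack is gripped and lifted: the force is -10 N, about its weight. I'll carry it to 60 mm short of the ear, in line with the case.

>>> servo_tool --fingers '[0, 0, 0, 0, 0]' --pt "0.19 0.34 0" --pt "0.4 0.7 0" --pt "0.4 0.7 0" --pt "0.4 0.7 0" --pt "0.4 0.7 0" --turn '[0, -0.07, -0.07, -0.07, -0.07]'

```text
t: 6.37
tcp_pos: [0.5503, -0.0944, 0.0485]
ee_rot: [0.625, 0.781, -0.0, -0.0]
force: [0.0, 0.3, -8.2]
gripper_width: 0.407
finger_force: 45.0
```

>>> servo_tool --fingers '[0, 0, 0, 0, 0]' --pt "0.4 0.7 0" --pt "0.4 0.7 0" --pt "0.4 0.7 0" --pt "0.4 0.7 0" --pt "0.4 0.7 0" --turn '[-0.07, -0.07, -0.07, -0.07, -0.07]'

```text
t: 6.78
tcp_pos: [0.61, 0.011, 0.0483]
ee_rot: [0.639, 0.769, -0.0, -0.001]
force: [-0.1, -1.0, -9.2]
gripper_width: 0.406
finger_force: 45.0
```

>>> servo_tool --fingers '[0, 0, 0, 0, 0]' --pt "0.4 0.7 0" --pt "0.3 0.6 0" --pt "0.1 0.2 0" --pt "0 0 0" --pt "0 0 0" --turn '[-0.07, 0, 0, 0, 0]'

```text
t: 7.2
tcp_pos: [0.6331, 0.0539, 0.0482]
ee_rot: [0.642, 0.767, -0.001, -0.0]
force: [-0.4, -1.3, -7.3]
gripper_width: 0.401
finger_force: 45.0
```

```bash
python3 - <<'E'
from h import *
np.set_printoptions(precision=4,suppress=True)
s=sensors.state();print(s['tcp_pos'],2*np.arctan2(s['ee_rot'][1],s['ee_rot'][0]),s['force'])
shot('wrist','w1'); shot('side','s2');shot('top','t2')
a=cv2.imread('pics/w1.png')[:330,150:500];b=cv2.resize(cv2.imread('pics/s2.png')[160:300,260:400],None,fx=3,fy=3,interpolation=cv2.INTER_CUBIC)
o=np.zeros((420,780,3),np.uint8);o[:330,:350]=a;o[:,355:775]=b;cv2.imwrite('pics/c4.png',o)
E
```

```text
[0.6331 0.0539 0.0482] 1.7483405177904703 [-0.4144 -1.3315 -7.3269]
```

View pics/c4.png

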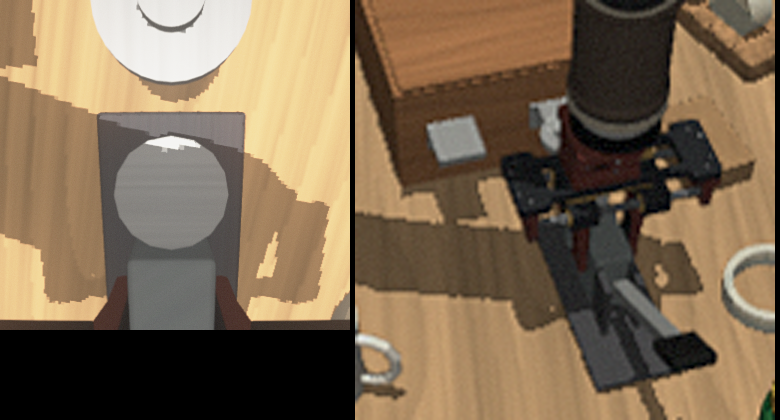

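In the wrist view the saddle centre is at pixel (321,192). The ear's near edge is at (321,82), in line with the saddle.

```bash
python3 - <<'E'
from fit import *
S=pix('w1',[(321,134.5),(321,249),(264.5,192),(378.5,192)],.0775);print(S, S[:2].mean(0),S[2:].mean(0),np.linalg.norm(S[0]-S[1]),np.linalg.norm(S[2]-S[3]))
E0=pix('w1',[(321,83),(241,5),(400,5)],.093);print(E0,E0[0]+.024*np.array([-.18,.983,0]))
E
```

```text
[[0.6193 0.1299 0.0775]
 [0.6269 0.0877 0.0775]
 [0.6022 0.1058 0.0775]
 [0.6441 0.1134 0.0775]] [0.6231 0.1088 0.0775] [0.6231 0.1096 0.0775] 0.04296592264535504 0.04258243284737211
[[0.6167 0.1449 0.093 ]
 [0.5895 0.1625 0.093 ]
 [0.6358 0.1708 0.093 ]] [0.6124 0.1685 0.093 ]
```

>>> servo_tool --fingers '[0, 0, 0, 0, 0]' --pt "-0.09 0.5 0" --pt "-0.09 0.5 0" --pt "-0.09 0.5 0" --pt "-0.09 0.48 0" --pt "0 0 0" --turn '[0, 0, 0, 0, 0]'

```text
t: 7.77
tcp_pos: [0.6219, 0.1196, 0.0486]
ee_rot: [0.64, 0.768, 0.001, -0.002]
force: [-0.3, 1.4, -9.4]
gripper_width: 0.407
finger_force: 45.0
```

>>> servo_tool --fingers '[0, 0, 0, 0]' --pt "0 0 -0.06" --pt "0 0 -0.06" --pt "0 0 -0.06" --pt "0 0 0" --turn '[0, 0, 0, 0]'

```text
t: 8.1
tcp_pos: [0.6232, 0.1127, 0.0438]
ee_rot: [0.642, 0.766, 0.0, -0.0]
force: [-0.5, 0.9, -4.1]
gripper_width: 0.41
finger_force: 45.0
```

>>> servo_tool --fingers '[0, 0, 0.75, 0.75, 0.75]' --pt "0 0 -0.04" --pt "0 0 0" --pt "0 0 0" --pt "0 0 0" --pt "0 0 0" --turn '[0, 0, 0, 0, 0]'

```text
t: 8.52
tcp_pos: [0.6242, 0.1127, 0.0431]
ee_rot: [0.642, 0.766, 0.001, 0.001]
force: [0.2, 0.2, -0.5]
gripper_width: 0.598
finger_force: 0.0
```

>>> servo_tool --fingers '[0.75, 0.75, 0.75, 0.75, 0.75]' --pt "0 0 0.3" --pt "0 0 1" --pt "0 0 1" --pt "0 0 1" --pt "0 0 1" --turn '[0, 0, 0, 0, 0]'

```text
t: 8.93
tcp_pos: [0.6233, 0.1127, 0.1735]
ee_rot: [0.642, 0.766, 0.0, 0.0]
force: [1.5, -0.5, 0.0]
gripper_width: 0.75
finger_force: 0.0
```

>>> servo_tool --fingers '[0, 0, 0, 0, 0]' --pt "0.1 -0.9 0.2" --pt "0.2 -1 0.2" --pt "0.1 -1 0" --pt "0 0 0" --pt "0 0 0" --turn '[0, 0, 0, 0, 0]'

```text
t: 9.35
tcp_pos: [0.6355, 0.0233, 0.1845]
ee_rot: [0.644, 0.765, 0.0, 0.001]
force: [-0.1, 0.2, 1.5]
gripper_width: 0.406
finger_force: 0.0
```

```bash
python3 - <<'E'
from h import *
shot('wrist','w3'); shot('side','s3')
a=cv2.resize(cv2.imread('pics/w3.png')[0:340,120:520],None,fx=1.2,fy=1.2,interpolation=cv2.INTER_CUBIC);b=cv2.resize(cv2.imread('pics/s3.png')[160:300,290:390],None,fx=3,fy=3,interpolation=cv2.INTER_CUBIC)
o=np.zeros((420,790,3),np.uint8);o[:408,:480]=a;o[:,485:785]=b;cv2.imwrite('pics/c5.png',o)
E
```

```text
(no output)
```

View pics/c5.png

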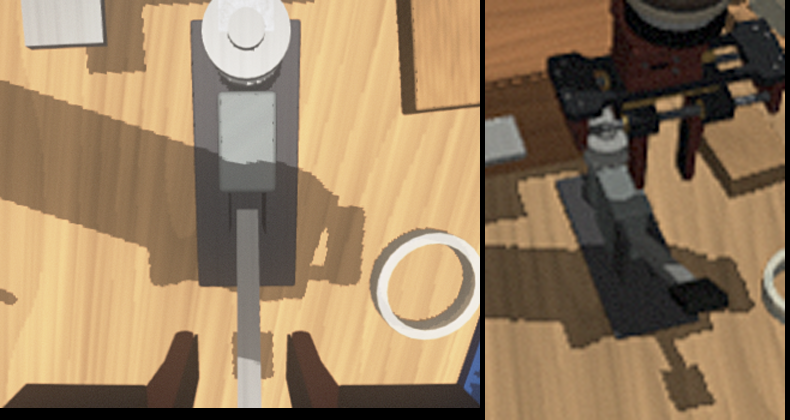

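The jack stands with its saddle under the round ear, and the plate looks aligned. In the crop the disc centre is at about (246,36). I'll check the fit numerically.

```bash
python3 - <<'E'
from fit import *
k=lambda X,Y:np.array([(X+.5)/1.2-.5+120,(Y+.5)/1.2-.5])
W='w3'
pj,J=fit([(W,k(191,20),(.1,.04,.008)),(W,k(300,20),(.1,-.04,.008)),(W,k(199,286),(-.1,.04,.008)),(W,k(295,286),(-.1,-.04,.008)),
(W,k(219,92),(.04,.018,.075)),(W,k(275,92),(.04,-.018,.075)),(W,k(219,190),(-.02,.018,.075)),(W,k(275,190),(-.02,-.018,.075))],[.63,.11,1.755])
print('saddle',J((.065,0,.072)))
print('ear',pix(W,[k(246,34.5),k(202,34.5),k(290,34.5)],.093),pix(W,[k(245.5,28)],.113))
for th in(.55,.3,.05):
  c,s=np.cos(th),np.sin(th); print('pad',th,J((-.035-.16*c,0,.055+.16*s)))
print('padtop', J((-.035-.136,0,.145)), 'ax',[np.cos(pj[2]),np.sin(pj[2])])
E
```

```text
[0.625  0.1027 1.7507] res [-1.3 -0.7  1.  -1.4 -0.6  1.6  0.2  1.  -2.1 -1.   2.  -1.3 -0.4  3.
  1.   2.6]
saddle [0.6134 0.1667 0.072 ]
ear [[0.6127 0.1672 0.093 ]
 [0.5893 0.1632 0.093 ]
 [0.636  0.1714 0.093 ]] [[0.6127 0.1647 0.113 ]]
pad 0.55 [ 0.6557 -0.0659  0.1386]
pad 0.3 [ 0.6586 -0.0821  0.1023]
pad 0.05 [ 0.6599 -0.089   0.063 ]
padtop [ 0.6556 -0.0655  0.145 ] ax [np.float64(-0.17892352561437602), np.float64(0.9838629843538793)]
```

The saddle is within 1 mm of the ear. Next I'll move over the pad.

>>> servo_tool --fingers '[0, 0, 0, 0, 0]' --pt "0.23 -1 0" --pt "0.23 -1 0" --pt "0.2 -1 0" --pt "0 0 0" --pt "0 0 0" --turn '[0, 0, 0, 0, 0]' --squeeze 20

```text
t: 9.87
tcp_pos: [0.655, -0.0648, 0.1832]
ee_rot: [0.643, 0.766, -0.0, 0.0]
force: [0.4, 1.1, -0.3]
gripper_width: 0.006
finger_force: 0.0
```

>>> servo_tool --fingers '[0, 0, 0, 0]' --pt "0 0 -0.6" --pt "0 0 -0.5" --pt "0 0 0" --pt "0 0 0" --turn '[0, 0, 0, 0]'

```text
t: 10.2
tcp_pos: [0.6545, -0.0609, 0.1497]
ee_rot: [0.641, 0.768, -0.0, -0.001]
force: [-0.6, 0.6, 0.6]
gripper_width: -0.0
finger_force: 0.3
```

>>> servo_tool --fingers '[0, 0, 0, 0, 0]' --pt "0.02 -0.14 -0.35" --pt "0.03 -0.14 -0.35" --pt "0.02 -0.14 -0.35" --pt "0.02 -0.12 -0.35" --pt "0.01 -0.08 -0.35" --turn '[0, 0, 0, 0, 0]'

```text
t: 10.62
tcp_pos: [0.6595, -0.0833, 0.0983]
ee_rot: [0.642, 0.767, 0.001, 0.001]
force: [1.5, 0.4, 10.4]
gripper_width: 0.001
finger_force: 4.7
```

>>> servo_tool --fingers '[0, 0, 0, 0, 0]' --pt "0.01 -0.06 -0.35" --pt "0.01 -0.05 -0.3" --pt "0 -0.03 -0.15" --pt "0 0 0" --pt "0 0 0" --turn '[0, 0, 0, 0, 0]'

```text
t: 11.03
tcp_pos: [0.6602, -0.0878, 0.0743]
ee_rot: [0.642, 0.766, 0.001, 0.002]
force: [1.3, 0.3, 7.7]
gripper_width: 0.003
finger_force: 3.7
```

The load on the pad is about 8 N at z 0.074, so the case is lifted. I'll let it come right up.

>>> servo_tool --fingers '[0, 0, 0, 0, 0]' --pt "0 0.03 0.15" --pt "-0.01 0.05 0.3" --pt "-0.01 0.06 0.35" --pt "-0.01 0.08 0.35" --pt "-0.02 0.12 0.35" --turn '[0, 0, 0, 0, 0]'

```text
t: 11.45
tcp_pos: [0.6579, -0.0765, 0.1196]
ee_rot: [0.642, 0.767, 0.001, 0.0]
force: [0.9, 2.5, 6.2]
gripper_width: 0.003
finger_force: 3.2
```

>>> servo_tool --fingers '[0, 0, 0, 0, 0]' --pt "-0.02 0.14 0.35" --pt "-0.03 0.14 0.35" --pt "-0.02 0.14 0.35" --pt "0 0 0.3" --pt "0 0 0" --turn '[0, 0, 0, 0, 0]'

```text
t: 11.87
tcp_pos: [0.6557, -0.0642, 0.1611]
ee_rot: [0.642, 0.767, 0.001, 0.001]
force: [0.4, -0.9, 0.2]
gripper_width: 0.002
finger_force: 0.0
```

>>> servo_tool --fingers '[0, 0, 0, 0, 0]' --pt "0 0 0" --pt "0 0 0" --pt "0 0 0" --pt "0 0 0" --pt "0 0 0" --turn '[0, 0, 0, 0, 0]'

```text
t: 12.28
tcp_pos: [0.6547, -0.0641, 0.1588]
ee_rot: [0.642, 0.767, -0.0, -0.0]
force: [-0.3, -0.0, -0.5]
gripper_width: 0.003
finger_force: 0.0
```

```bash
python3 - <<'E'
from h import *
shot('wrist','w4'); shot('side','s4')
a=cv2.imread('pics/w4.png')[0:400,100:500];b=cv2.resize(cv2.imread('pics/s4.png')[110:270,250:380],None,fx=3,fy=3,interpolation=cv2.INTER_CUBIC)
o=np.zeros((480,795,3),np.uint8);o[:400,:400]=a;o[:,405:795]=b;cv2.imwrite('pics/c6.png',o)
E
```

```text
(no output)
```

View pics/c6.png

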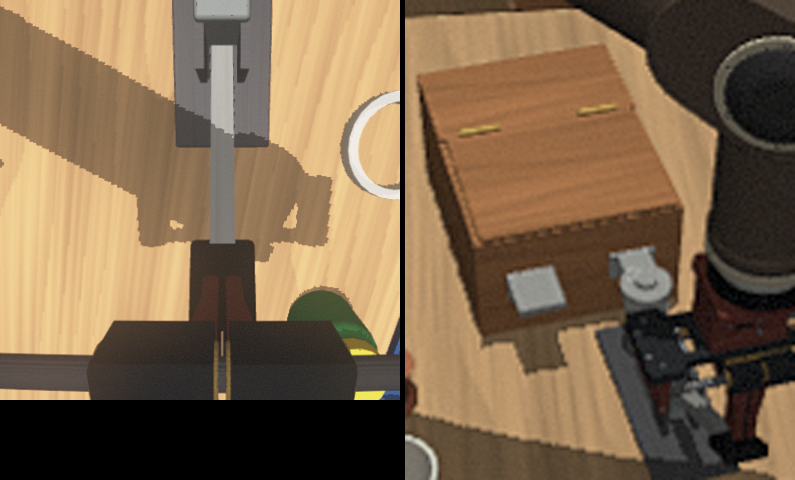

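The case has settled back, the flap is shut and flush, and the handle is up. I'll press again.

>>> servo_tool --fingers '[0, 0, 0, 0, 0]' --pt "0 0 -0.3" --pt "0.02 -0.14 -0.35" --pt "0.03 -0.14 -0.35" --pt "0.02 -0.14 -0.35" --pt "0.02 -0.12 -0.35" --turn '[0, 0, 0, 0, 0]'

```text
t: 12.8
tcp_pos: [0.6581, -0.0804, 0.1077]
ee_rot: [0.642, 0.767, 0.0, 0.0]
force: [-0.3, 1.5, 9.4]
gripper_width: 0.005
finger_force: 4.7
```

>>> servo_tool --fingers '[0, 0, 0, 0, 0]' --pt "0.01 -0.08 -0.35" --pt "0.01 -0.06 -0.35" --pt "0.01 -0.05 -0.3" --pt "0 -0.03 -0.17" --pt "0 0 0" --turn '[0, 0, 0, 0, 0]'

```text
t: 13.22
tcp_pos: [0.6594, -0.0878, 0.0724]
ee_rot: [0.642, 0.766, 0.0, 0.001]
force: [1.1, 0.4, 7.7]
gripper_width: 0.008
finger_force: 4.0
```

>>> servo_tool --fingers '[0, 0, 0, 0, 0]' --pt "0 0 0" --pt "0 0 0" --pt "0 0 0" --pt "0 0 0" --pt "0 0 0" --turn '[0, 0, 0, 0, 0]'

```text
t: 13.63
tcp_pos: [0.6594, -0.0877, 0.0733]
ee_rot: [0.642, 0.767, 0.0, 0.001]
force: [1.1, -0.5, 7.5]
gripper_width: 0.003
finger_force: 3.6
```

```bash
python3 - <<'E'
from h import *
shot('wrist','w5'); shot('side','s5')
a=cv2.imread('pics/w5.png')[0:400,100:500];b=cv2.resize(cv2.imread('pics/s5.png')[110:270,250:380],None,fx=3,fy=3,interpolation=cv2.INTER_CUBIC)
o=np.zeros((480,795,3),np.uint8);o[:400,:400]=a;o[:,405:795]=b;cv2.imwrite('pics/c7.png',o)
E
```

```text
(no output)
```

View pics/c7.png

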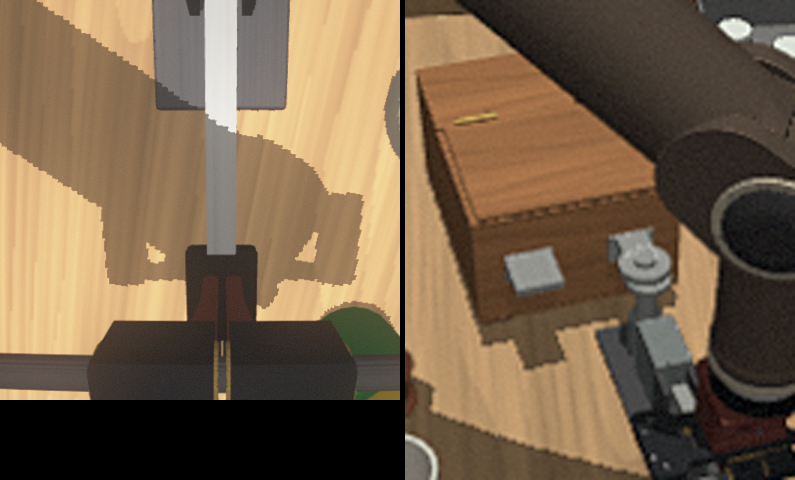

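The case's front is lifted on the saddle, the flap is flush, and the fingers are on the pad. The plate's rear corners are at (255,108) and (387,108). I'll check the jack's position, then hand in if it's good.

```bash
python3 - <<'E'
from fit import *
p=pix('w5',[(255,108),(387,108)],.008); m=p.mean(0); print(p,'saddle',m+.165*np.array([-.179,.984,0]))
s=m+.165*np.array([-.179,.984,0])
if np.hypot(s[0]-.612,s[1]-.172)<.012: print(bot.hand_in())
E
```

```text
[[ 0.6031 -0.0018  0.008 ]
 [ 0.6819  0.0122  0.008 ]] saddle [0.613  0.1675 0.008 ]
the job is handed in; nothing more can be done
None
```

The job is handed in. The flap is shut, the jack stands under the round ear with its saddle about 5 mm from the ear's centre by my measurements, and the handle was pumped once, let right up, and is now held down with the case lifted; the verdict was not shown.

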